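Put the thread reels back in the rack by height

ROBOT

A 6-joint arm with a two-finger parallel gripper is mounted at the origin on a cart in front of the work surface, level with it; the furniture and walls round the work are solid. World frame = base frame: x ahead of the robot, y to its left, z up, the work surface at z = 0. Lengths are in mm, angles in rad, forces in N, time in s.
With the tool pointing down it reaches from about 275 to 750 mm from the base axis. Payload 10.2 kg.
Tool frame: the origin (TCP) lies between the finger pads; the fingertips stand 17 mm ahead of it and the grasp point (between the pads) lies 2 mm behind it; z points along the fingers, y is the line along which they close (so a half turn about z gives the same grasp; the last joint's range is limited). The gripper opens to 85 mm and grips with 20 to 120 N. Pads are 22 mm wide; open, the fingers measure 114 mm over their backs; the gripper's body (76 mm by 85 mm) begins 54 mm behind the grasp point. The pads swing forward as they close: fully open they stand 13 mm farther back than shut.
Start: joints at [1.099, 0.313, 1.498, -0, 1.331, -0.223], TCP at [129.289, 508.837, 248.294] pointing down, gripper open.
Joint ranges: [-2.94, 2.94], [-0.97, 2.17], [0.19, 2.56], [-1.23, 4.37], [0.02, 3.11], [-2.88, 2.88]. Speed limits (rad/s): [2.39, 2.39, 3.01, 3.14, 3.14, 3.14].

INTERFACE

Orientations are given as a unit quaternion [w, x, y, z].
In Python, from rig import * gives the robot as it stands.
- The arm moves only by the tool step_arm, never from a script. Its argument "commands" is text: rows parted by semicolons, each of 7 numbers parted by spaces: the opening, from 0 (shut) to 1 (fully open), then the shift along the tool's x, y, z in cm, then the turn, a rotation vector about the tool's x, y, z in rad. In form: hand x y z rx ry rz; .... A call has 1 to 20 rows; each row is the pose to reach, as a shift and turn from the pose commanded when the call began, along the tool's axes at that moment; what a row does not reach only later rows make up. A row lasts 1/12 s, in which the tool goes at most 41.7 mm and 7.16 degrees, less where a joint would pass 70% of its speed; a pose out of reach is approached as far as the arm can. A call with a gripper value outside its range is refused whole. The fingers move at their own pace and stop on an object; "newtons" is the grip in N (left out, the last holds). Time passes only in rows, so rows that repeat a pose let the fingers close. It gives the time, the measured TCP pose, the force, the opening and the grip force at its end, in the units of the state.
- sense(): the state, without advancing time (a new reading comes with each control period).
- capture(name): name is "side" or "top" or "wrist"; returns the picture (480x640x3 uint8, red, green, blue); there is no depth.
- camera_model(name): a dict with "mtx" (3x3 intrinsics, pixels), "k1" (the pictures are not rectified: a ray, as slopes to the right and down, at radius r is drawn at 1 + k1 r^2 times it, then the intrinsics apply), "eye" and "rotation" of the camera in the world. Camera axes: x right, y down, z forward; pixel columns grow to the right and rows downward; lengths in mm; the calibration is good to about 2 mm. A picture is of the moment at which its call begins: read the wrist's pose just before it. camera_model takes no time and is no camera call; for the wrist camera it gives the pose at the moment of the call.
- finish_job(): hands the job in; it is judged then, once.
Trained networks look in the newest picture that a camera, given by its name, has taken for a name from the list of things; names that differ only in an ending like _2 or _b are one class to them, and where a whole thing is asked for, a point or a joint stands for the part that bears it (a point fixed in the world has none). Each returns a list of dicts, best first, with "score" (0 to 1); they miss things now and then, are a little off and sometimes report something else, mostly with a low value. They report only what shows in the picture. A call takes as long as a camera call. They do not tell look-alikes from the thing itself.
- search_frame(camera, label): "rect" ([centre column, centre row, width, height] in pixels, round what is visible of it).
- trace(camera, label): "mask" (480x640 bool, what is visible of it) and "rect" ([centre column, centre row, width, height] in pixels, round what is visible of it).
- spot_point(camera, label): "xy" ([column, row] in pixels: a listed point, or the origin of a listed thing).
The state is a dict: "time_s": time; "joints": joint angles; "dq": joint speeds; "tau": joint torques, N m; "eef_pos": TCP position; "ee_rot": TCP orientation; "force": force on the tool from outside, world axes, zero at the start; "wrist_torque": the same for the moment, N m; "grip_width": opening from 0.0 (shut) to 1.0 (fully open); "grip_force": force on a finger pad.
Only numpy, scipy, OpenCV 4.12 (cv2) and the standard library are available. Lean on these libraries where they do the work, as an engineer would, in place of code of your own. Each camera call takes 0.05 s, during which the arm holds its last target. There are 200 camera calls.

TASK

Put the four linen thread reels from the front of the bench away in the wooden rack, one standing upright in each bay behind the lip, flat on the bay's floor. Line them up by height: the shortest in the bay next to the cake of beeswax on one end of the rack, each next one taller, the tallest next to the round needle tin on its other end.

Things in the scene. Friction and masses are not known exactly. Their poses are not given: they have to be found in the camera images.
- reel_40_mid (a point): The shortest of four thread reels: a cylinder of natural linen thread between pale wooden flanges, 40 mm in diameter and 40 mm high, loose, standing upright on the front half of the bench, about 90 g. The point is its centre, half-way up (20 mm above its underside); z is its long axis.
- reel_55_mid (a point): The second shortest of four thread reels: a cylinder of natural linen thread between pale wooden flanges, 40 mm in diameter and 55 mm high, loose, standing upright on the front half of the bench, about 105 g. The point is its centre, half-way up (27.5 mm above its underside); z is its long axis.
- reel_70_mid (a point): The second tallest of four thread reels: a cylinder of natural linen thread between pale wooden flanges, 40 mm in diameter and 70 mm high, loose, standing upright on the front half of the bench, about 120 g. The point is its centre, half-way up (35 mm above its underside); z is its long axis.
- reel_85_mid (a point): The tallest of four thread reels: a cylinder of natural linen thread between pale wooden flanges, 40 mm in diameter and 85 mm high, loose, standing upright on the front half of the bench, about 135 g. The point is its centre, half-way up (42.5 mm above its underside); z is its long axis.
- bay1: Bay 1 of the wooden rack, counted from its left (+y) end: a fixed tray, pocket 60 x 60 mm. The four alike bays stand in a row, 66 mm apart. Origin: centre of its underside. Above it: floor 3 mm, side walls 11 mm, retaining lips at front and back 13 mm (6 mm thick, outer faces 36 mm from the origin). x: across the row, to the back; y: along the row, to the left; z up.
- bay2: Bay 2 of the wooden rack, counted from its left (+y) end: a fixed tray, pocket 60 x 60 mm. The four alike bays stand in a row, 66 mm apart. Origin: centre of its underside. Above it: floor 3 mm, side walls 11 mm, retaining lips at front and back 13 mm (6 mm thick, outer faces 36 mm from the origin). x: across the row, to the back; y: along the row, to the left; z up.
- bay3: Bay 3 of the wooden rack, counted from its left (+y) end: a fixed tray, pocket 60 x 60 mm. The four alike bays stand in a row, 66 mm apart. Origin: centre of its underside. Above it: floor 3 mm, side walls 11 mm, retaining lips at front and back 13 mm (6 mm thick, outer faces 36 mm from the origin). x: across the row, to the back; y: along the row, to the left; z up.
- bay4: Bay 4 of the wooden rack, counted from its left (+y) end: a fixed tray, pocket 60 x 60 mm. The four alike bays stand in a row, 66 mm apart. Origin: centre of its underside. Above it: floor 3 mm, side walls 11 mm, retaining lips at front and back 13 mm (6 mm thick, outer faces 36 mm from the origin). x: across the row, to the back; y: along the row, to the left; z up.
- beeswax: Ochre cake of beeswax, 31 x 45 x 19 mm, on the seat at one end of the rack, 62 mm beyond the middle of the end bay; it may be at either end and stays there (fixed). Origin: centre of its underside.
- needle_tin: Flat round grey needle tin, 46 mm in diameter, 21 mm high, on the seat at the other end of the rack from the beeswax, fixed. Origin: centre of its underside.
There are look-alikes about, which are no part of the job. What is shaped like the part that bears reel_70_mid but purple is not meant. What is shaped like the part that bears reel_85_mid but red is not meant.

How it is judged (in metres and radians):
At the end, for the whole second after the job is handed in: Each bay holds one reel, upright (within 0.1 rad), standing on the bay's floor (height within 4 mm), its axis within 15 mm of the bay's middle, at rest; counted from the beeswax end the reels are 40, 55, 70 and 85 mm high (((horizontal distance between beeswax and bay1 below 0.095 m and horizontal distance between reel_40_mid and bay1 below 0.015 m and z of reel_40_mid in the frame of bay1 between 0.019 and 0.027 m and angle between each of reel_40_mid, reel_55_mid, reel_70_mid, reel_85_mid's own z axis and vertical below 0.1 rad and horizontal distance between reel_55_mid and bay2 below 0.015 m and z of reel_55_mid in the frame of bay2 between 0.0265 and 0.0345 m and horizontal distance between reel_70_mid and bay3 below 0.015 m and z of reel_70_mid in the frame of bay3 between 0.034 and 0.042 m and horizontal distance between reel_85_mid and bay4 below 0.015 m and z of reel_85_mid in the frame of bay4 between 0.0415 and 0.0495 m) or (horizontal distance between beeswax and bay4 below 0.095 m and horizontal distance between reel_40_mid and bay4 below 0.015 m and z of reel_40_mid in the frame of bay4 between 0.019 and 0.027 m and angle between each of reel_40_mid, reel_55_mid, reel_70_mid, reel_85_mid's own z axis and vertical below 0.1 rad and horizontal distance between reel_55_mid and bay3 below 0.015 m and z of reel_55_mid in the frame of bay3 between 0.0265 and 0.0345 m and horizontal distance between reel_70_mid and bay2 below 0.015 m and z of reel_70_mid in the frame of bay2 between 0.034 and 0.042 m and horizontal distance between reel_85_mid and bay1 below 0.015 m and z of reel_85_mid in the frame of bay1 between 0.0415 and 0.0495 m)) and linear speed of each of reel_40, reel_55, reel_70, reel_85 below 0.02 m/s); the robot touches nothing.
It also fails if it takes over 83 s, if anything falls off the work surface, if the arm or the gripper's body presses on something with over 40 N, if the wrist force passes 120 N, or if a joint passes its speed limit or range.

## Working session

There is one attempt and no reset: what is moved stays moved. The work goes in short steps, Python scripts to look and compute and a tool call to move; the robot and the scene stay as the last step left them, time stands still between calls to the robot, and variables do not carry over. Pictures are saved under pics/ and viewed, at most 14 in all, crops included, and the job is handed in when it is done.

Besides the shell and the picture viewer there is one more tool, called after "Emit:" as a command line: name --argument value ..., lists and objects as JSON in quotes. step_arm: Moves the arm, as the interface text tells. Its arguments: {"type":"object","properties":{"commands":{"type":"string"},"newtons":{"type":"number"}},"required":["commands"]}

```bash
mkdir -p pics; cat > h.py <<'E'
from rig import *
import numpy as np, cv2
from scipy.spatial.transform import Rotation as R
def ray(cam,px,m=None):
    m=m or camera_model(cam); K=np.array(m["mtx"]); 
    d=np.linalg.inv(K)@np.array([px[0],px[1],1.]); u=d[:2].copy(); v=u.copy()
    for _ in range(20): v=u/(1+m["k1"]*(v@v))
    return np.array(m["eye"],float), np.array(m["rotation"])@np.array([v[0],v[1],1.])
def onz(cam,px,z,m=None):
    e,d=ray(cam,px,m); return e+d*(z-e[2])/d[2]
def save(cam,n):
    im=capture(cam); cv2.imwrite(f"pics/{n}.png",im[:,:,::-1]); return im
E
python3 - <<'E'
from h import *
for c in ("top","side"):
    m=camera_model(c); print(c,np.round(m["eye"]),np.round(m["rotation"],2).tolist())
    save(c,c+"0")
    for l,z in (("reel_40_mid",20),("reel_55_mid",27),("reel_70_mid",35),("reel_85_mid",42),("bay1",0),("bay2",0),("bay3",0),("bay4",0),("beeswax",0),("needle_tin",0)):
        for r in spot_point(c,l)[:3]: print(c,l,round(r["score"],2),np.round(r["xy"]),np.round(onz(c,r["xy"],z)))
s=sense(); print(s["time_s"],s["eef_pos"],s["ee_rot"],s["grip_width"])
print(np.round(R.from_quat(np.roll(s["ee_rot"],-1)).as_matrix(),3))
E
```

```text
top [ 437.  -14. 1256.] [-0.03, 0.71, -0.7, 0.04]Traceback (most recent call last):
  File "<stdin>", line 6, in <module>
  File "h.py", line 10, in onz
    e,d=ray(cam,px,m); return e+d*(z-e[2])/d[2]
        ~~~^^^^^^^^^^
  File "h.py", line 8, in ray
    return np.array(m["eye"],float), np.array(m["rotation"])@np.array([v[0],v[1],1.])
                                     ~~~~~~~~~~~~~~~~~~~~~~~^~~~~~~~~~~~~~~~~~~~~~~~~
ValueError: matmul: Input operand 1 has a mismatch in its core dimension 0, with gufunc signature (n?,k),(k,m?)->(n?,m?) (size 3 is different from 4)
```

View pics/top0.png

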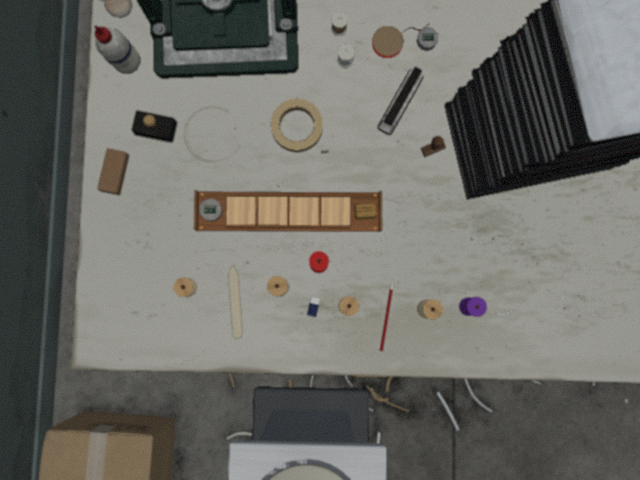

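The top view shows the rack (195–382, row 211) with the needle tin at its left end (210) and the beeswax at its right end (366). Four pale reels are at (184,287), (277,286), (348,306) and (431,309), with red at (319,262) and purple at (474,307) as decoys. "rotation" is a quaternion, so I'll fix the helper.

```bash
sed -i 's/np.array(m\["rotation"\])@np.array(\[v\[0\],v\[1\],1.\])/R.from_quat(np.roll(m["rotation"],-1)).apply([v[0],v[1],1.])/' h.py
python3 - <<'E'
from h import *
save("top","top1");save("side","side0")
for c in ("top","side"):
    m=camera_model(c); print(c,np.round(m["eye"]))
    for l,z in (("reel_40_mid",20),("reel_55_mid",27),("reel_70_mid",35),("reel_85_mid",42),("bay1",0),("bay2",0),("bay3",0),("bay4",0),("beeswax",0),("needle_tin",0)):
        for r in spot_point(c,l)[:3]: print(c,l,round(r["score"],2),np.round(r["xy"]),np.round(onz(c,r["xy"],z)))
s=sense(); print(s["time_s"],s["eef_pos"],s["ee_rot"],s["grip_width"])
print(np.round(R.from_quat(np.roll(s["ee_rot"],-1)).as_matrix(),3))
E
```

```text
top [ 437.  -14. 1256.]
top reel_40_mid 0.6 [187. 285.] [466. 253.  20.]
top reel_55_mid 0.88 [352. 304.] [436. -84.  27.]
top reel_70_mid 0.89 [473. 306.] [ 438. -329.   35.]
top reel_70_mid 0.55 [428. 309.] [ 430. -239.   35.]
top reel_85_mid 0.68 [319. 263.] [517. -16.  42.]
top reel_85_mid 0.64 [278. 285.] [471.  67.  42.]
top bay1 0.9 [305. 211.] [629.  16.   0.]
top bay1 0.79 [336. 214.] [623. -48.   0.]
top bay1 0.76 [272. 212.] [624.  85.   0.]
top bay2 0.9 [305. 211.] [629.  16.   0.]
top bay2 0.79 [336. 214.] [623. -48.   0.]
top bay2 0.76 [272. 212.] [624.  85.   0.]
top bay3 0.9 [305. 211.] [629.  16.   0.]
top bay3 0.79 [336. 214.] [623. -48.   0.]
top bay3 0.76 [272. 212.] [624.  85.   0.]
top bay4 0.9 [305. 211.] [629.  16.   0.]
top bay4 0.79 [336. 214.] [623. -48.   0.]
top bay4 0.76 [272. 212.] [624.  85.   0.]
top beeswax 0.65 [361. 211.] [ 632. -102.    0.]
top needle_tin 0.91 [209. 208.] [631. 218.   0.]
side [ 528. -749.  609.]
side reel_40_mid 0.84 [270. 190.] [458. 253.  20.]
side reel_55_mid 0.92 [254. 268.] [438. -72.  27.]
side reel_70_mid 0.9 [242. 370.] [
[... 394 characters left out ...]

side bay2 0.68 [340. 234.] [630.  80.   0.]
side bay3 0.92 [346. 268.] [632. -46.   0.]
side bay3 0.71 [342. 249.] [629.  19.   0.]
side bay3 0.68 [340. 234.] [630.  80.   0.]
side bay4 0.92 [346. 268.] [632. -46.   0.]
side bay4 0.71 [342. 249.] [629.  19.   0.]
side bay4 0.68 [340. 234.] [630.  80.   0.]
side beeswax 0.63 [252. 269.] [429. -41.   0.]
side beeswax 0.48 [350. 284.] [633. -98.   0.]
side needle_tin 0.54 [333. 201.] [625. 228.   0.]
side needle_tin 0.3 [332. 217.] [617. 148.   0.]
1.2 [129.29898645 508.83481183 248.3010324 ] [6.04792523e-06 1.24079610e-01 9.92272266e-01 1.00281236e-05] 1.0001403501248987
[[-0.969  0.246  0.   ]
 [ 0.246  0.969  0.   ]
 [-0.     0.    -1.   ]]
```

View pics/side0.png

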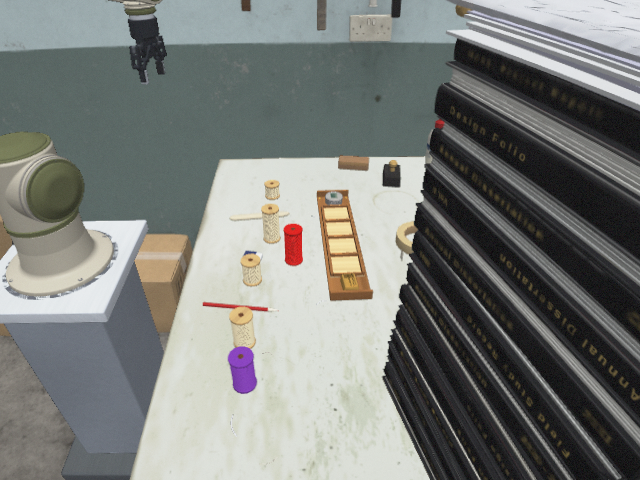

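The side view confirms the heights: 40 at (271,190), 85 at (271,223), 55 at (251,269), 70 at (242,328). The tin is at the +y end, so the order is 85→bay1 … 40→bay4. Now I'll refine positions by fitting projected cylinders to the detected boxes.

```bash
cat >> h.py <<'E'
def proj(m,P):
    r=R.from_quat(np.roll(m["rotation"],-1)); q=r.inv().apply(np.atleast_2d(P)-m["eye"]); u=q[:,:2]/q[:,2:]
    u=u*(1+m["k1"]*(u**2).sum(1,keepdims=True)); K=np.array(m["mtx"]); return u*[K[0,0],K[1,1]]+K[:2,2]
def cyl(x,y,h,z0=0,r=20):
    t=np.linspace(0,2*np.pi,60); return np.vstack([np.c_[x+r*np.cos(t),y+r*np.sin(t),0*t+z] for z in (z0,z0+h)])
def crect(m,x,y,h,z0=0):
    p=proj(m,cyl(x,y,h,z0)); a,b=p.min(0),p.max(0); return np.r_[(a+b)/2,b-a]
E
python3 - <<'E'
from h import *
from scipy.optimize import least_squares
g={40:(462,253),55:(437,-78),70:(432,-239),85:(470,72)}
ims={c:capture(c) for c in("top","side")}; M={c:camera_model(c) for c in ims}
for h,(x,y) in g.items():
    ob={}
    for c in ims:
        e=crect(M[c],x,y,h)[:2]
        rs=[np.array(r["rect"]) for r in search_frame(c,f"reel_{h}_mid")]
        rs=[r for r in rs if np.linalg.norm(r[:2]-e)<12]
        if rs: ob[c]=rs[0]
    f=lambda p,cs:np.concatenate([(crect(M[c],p[0],p[1],h)-ob[c])[:2] for c in cs])
    for cs in [[c] for c in ob]+[list(ob)]:
        s=least_squares(lambda p:f(p,cs),(x,y)); print(h,cs,np.round(s.x,1),np.round(s.fun,1), [np.round((crect(M[c],*s.x,h)-ob[c])[2:],1) for c in cs])
im=ims["top"]; hsv=cv2.cvtColor(im,cv2.COLOR_RGB2HSV)
mk=np.zeros(im.shape[:2],np.uint8); mk[185:240,188:390]=(hsv[185:240,188:390,1]>90)*255
cs,_=cv2.findContours(mk,0,2); c=max(cs,key=cv2.contourArea); b=cv2.minAreaRect(c); print(b)
for z in(0,13): print(z,np.round([onz("top",p,z)[:2] for p in cv2.boxPoints(b)],1).tolist(),np.round(onz("top",b[0],z)[:2],1))
for i in (mk[211,225:352],): pass
print(im[218,220:356].sum(1).tolist())
E
```

```text
40 ['top'] [462.  256.4] [0. 0.] [array([4.2, 0.3])]
40 ['side'] [459.9 253.2] [0. 0.] [array([-3.2, -4. ])]
40 ['top', 'side'] [461.2 256. ] [ 0.2  0.4  0.5 -0.5] [array([4.2, 0.3]), array([-3.3, -4. ])]
55 ['top'] [433.5 -81.3] [-0.  0.] [array([1.4, 0.2])]
55 ['side'] [435.9 -80. ] [-0.  0.] [array([ 6. , -3.7])]
55 ['top', 'side'] [434.7 -80.9] [-0.2 -0.6 -0.6  0.3] [array([1.4, 0.2]), array([ 6. , -3.6])]
70 ['top'] [ 428.7 -242.3] [0. 0.] [array([2.1, 0.2])]
70 ['side'] [ 433.6 -243.1] [0. 0.] [array([-0.8, -0.6])]
70 ['top', 'side'] [ 431.5 -242.5] [ 0.1 -1.4 -1.2 -0.2] [array([2.1, 0.2]), array([-0.7, -0.6])]
85 ['top'] [467.4  65.3] [ 0. -0.] [array([3.8, 4.6])]
85 ['side'] [461.4  72.7] [0. 0.] [array([-1.9,  2.5])]
85 ['top', 'side'] [464.9  66.6] [-0.7  1.2  1.5  1.5] [array([3.8, 4.5]), array([-1.9,  2.7])]
((287.5904541015625, 210.85646057128906), (187.00267028808594, 38.716819763183594), 0.31138700246810913)
0 [[583.4, 248.3], [665.7, 251.5], [673.7, -143.9], [591.1, -144.7]] [628.4  53.2]
13 [[581.9, 245.6], [663.3, 248.7], [671.2, -142.5], [589.5, -143.3]] [626.4  52.5]
[222, 232, 223, 225, 223, 244, 308, 430, 445, 428, 427, 435, 440, 437, 458, 464, 472, 457, 439, 435, 443, 446, 443, 429, 419, 409, 391, 412, 445, 469, 480, 464, 458, 447, 403, 299, 238, 253, 341, 420, 435, 419, 414, 417, 433, 441, 455, 450, 460, 446, 447, 440, 453, 455, 440, 429, 415, 402, 410, 420, 441, 457, 467, 455, 454, 439, 402, 303, 222, 332, 438, 440, 425, 422, 433, 430, 446, 458, 470, 455, 462, 446, 426, 446, 458, 450, 437, 426, 400, 405, 411, 436, 463, 475, 463, 448, 454, 427, 344, 272, 257, 358, 432, 445, 427, 421, 423, 430, 439, 448, 458, 463, 456, 448, 429, 439, 435, 440, 431, 413, 408, 405, 420, 441, 454, 468, 447, 457, 437, 410, 295, 226, 221, 224, 212, 186]
```

Emit:
step_arm --commands "1 -38.4 -16.4 9 0 0 1.322;1 -38.4 -16.4 9 0 0 1.322;1 -38.4 -16.4 9 0 0 1.322;1 -38.4 -16.4 9 0 0 1.322;1 -38.4 -16.4 9 0 0 1.322;1 -38.4 -16.4 9 0 0 1.322;1 -38.4 -16.4 9 0 0 1.322;1 -38.4 -16.4 9 0 0 1.322;1 -38.4 -16.4 9 0 0 1.322;1 -38.4 -16.4 9 0 0 1.322;1 -38.4 -16.4 9 0 0 1.322;1 -38.4 -16.4 9 0 0 1.322;1 -38.4 -16.4 9 0 0 1.322;1 -38.4 -16.4 9 0 0 1.322;1 -38.4 -16.4 9 0 0 1.322" --newtons 40

```text
time_s: 2.95
eef_pos: [460.3, 256.3, 158.7]
ee_rot: [0.0, 0.706, 0.708, 0.0]
force: [0.2, -0.3, 0.3]
grip_width: 0.999
grip_force: 0.0
```

```bash
cat >> h.py <<'E'
def st():
    s=sense(); print(round(s["time_s"],2),np.round(s["eef_pos"],1),np.round(R.from_quat(np.roll(s["ee_rot"],-1)).as_matrix()[:,:2].T,3).tolist(),round(s["grip_width"],3),round(s["grip_force"],1),np.round(s["force"],1)); return s
E
python3 - <<'E'
from h import *
st(); save("wrist","w1"); m=camera_model("wrist"); print(np.round(m["eye"]))
for r in search_frame("wrist","reel_40_mid")[:3]: print(r, onz("wrist",r["rect"][:2],40,m))
E
```

```text
2.95 [460.3 256.3 158.7] [[-0.003, 1.0, 0.0], [1.0, 0.003, 0.0]] 0.999 0.0 [ 0.2 -0.3  0.3]
[460. 325. 284.]
{'rect': [318.1, 233.6, 52.3, 63.4], 'score': 0.85} [460.96607968 261.68761376  40.        ]
```

View pics/w1.png

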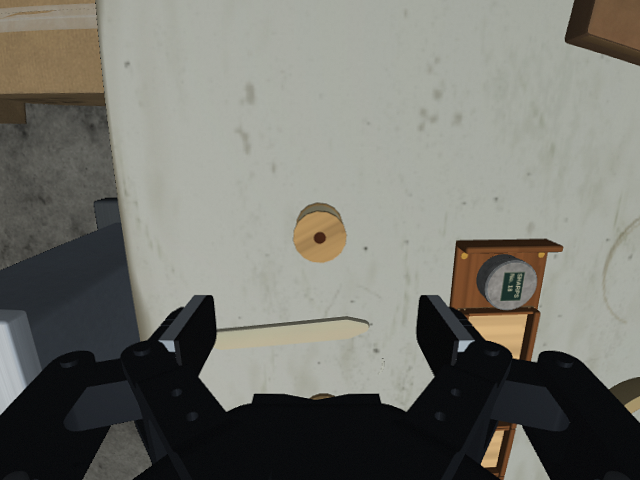

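Wrist view: the 40 reel's top is centred at (319,238), about (461.5, 258), which agrees with the estimate. Descending, gripping and lifting.

Emit:
step_arm --commands "1 .2 .1 4;1 .2 .1 8;1 .2 .1 11;1 .2 .1 12.8;1 .2 .1 12.8;1 .2 .1 12.8;0 .2 .1 12.8;0 .2 .1 12.8;0 .2 .1 12.8;0 .2 .1 12.8;0 .2 .1 12.8;0 .2 .1 12.8;0 .2 .1 12.8;0 .2 .1 12.8"

```text
invalid input at $.commands[0]: expected 7 numbers
```

Emit:
step_arm --commands "1 .2 .1 4 0 0 0;1 .2 .1 8 0 0 0;1 .2 .1 11 0 0 0;1 .2 .1 12.8 0 0 0;1 .2 .1 12.8 0 0 0;1 .2 .1 12.8 0 0 0;0 .2 .1 12.8 0 0 0;0 .2 .1 12.8 0 0 0;0 .2 .1 12.8 0 0 0;0 .2 .1 12.8 0 0 0;0 .2 .1 12.8 0 0 0;0 .2 .1 12.8 0 0 0;0 .2 .1 12.8 0 0 0;0 .2 .1 12.8 0 0 0"

```text
time_s: 4.22
eef_pos: [462.6, 257.5, 31.5]
ee_rot: [0.0, 0.707, 0.707, 0.001]
force: [-1.7, -0.5, 6.1]
grip_width: 0.458
grip_force: 39.7
```

Emit:
step_arm --commands "0 0 0 -4 0 0 0;0 0 0 -8 0 0 0;0 -30.4 16.6 -11 0 0 0;0 -30.4 16.6 -11 0 0 0;0 -30.4 16.6 -11 0 0 0;0 -30.4 16.6 -11 0 0 0;0 -30.4 16.6 -11 0 0 0;0 -30.4 16.6 -11 0 0 0;0 -30.4 16.6 -11 0 0 0;0 -30.4 16.6 -11 0 0 0;0 -30.4 16.6 -11 0 0 0;0 -30.4 16.6 -11 0 0 0;0 -30.4 16.6 -11 0 0 0;0 -30.4 16.6 -11 0 0 0;0 -30.4 16.6 -11 0 0 0"

```text
time_s: 5.47
eef_pos: [627.6, -45.3, 140.4]
ee_rot: [-0.0, 0.707, 0.708, -0.0]
force: [-0.0, 0.4, -0.7]
grip_width: 0.45
grip_force: 41.0
```

```bash
python3 - <<'E'
from h import *
st(); m=camera_model("wrist"); save("wrist","w2"); print(np.round(m["eye"]))
for i,b in enumerate([(625,151.7),(626.3,85.7),(627.6,19.7),(629,-46.3)]):
    P=[[b[0]+s*30-t*.02*30,b[1]+t*30+s*.02*30,11] for s,t in((1,1),(1,-1),(-1,-1),(-1,1))]; print(i+1,np.round(proj(m,P)).tolist())
E
```

```text
5.47 [627.6 -45.3 140.4] [[-0.002, 1.0, 0.0], [1.0, 0.002, -0.0]] 0.45 41.0 [-0.   0.4 -0.7]
[627.  23. 266.]
1 [[359.0, -105.0], [360.0, -7.0], [269.0, -5.0], [266.0, -103.0]]
2 [[360.0, 3.0], [359.0, 97.0], [274.0, 98.0], [270.0, 5.0]]
3 [[359.0, 106.0], [359.0, 191.0], [278.0, 192.0], [274.0, 107.0]]
4 [[359.0, 199.0], [358.0, 274.0], [282.0, 275.0], [278.0, 200.0]]
```

View pics/w2.png

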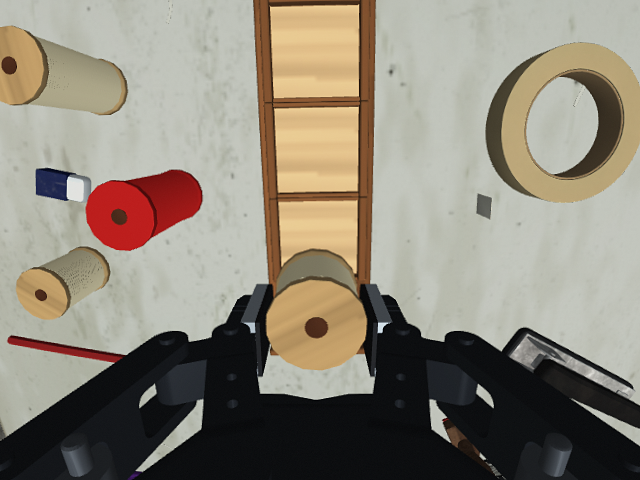

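Wrist view shows the bay dividers at rows 101 and 195 and pocket walls at columns 270–360, exactly as predicted, so the rack pose is confirmed. The reel is held upright. Placing.

Emit:
step_arm --commands "0 -.1 .1 4 0 0 0;0 -.1 .1 7.5 0 0 0;0 -.1 .1 9.5 0 0 0;0 -.1 .1 10.2 0 0 0;0 -.1 .1 10.5 0 0 0;0 -.1 .1 10.5 0 0 0;0 -.1 .1 10.5 0 0 0;0.75 -.1 .1 10.5 0 0 0;0.75 -.1 .1 10.5 0 0 0;0.75 -.1 .1 10.5 0 0 0;0.75 -.1 .1 10.5 0 0 0;0.75 -.1 .1 10.5 0 0 0;0.75 -.1 .1 8 0 0 0;0.75 -.1 .1 4 0 0 0;0.75 -.1 .1 0 0 0 0;0.75 -.1 .1 0 0 0 0"

```text
time_s: 6.85
eef_pos: [632.1, -48.3, 148.5]
ee_rot: [0.006, 0.707, 0.707, 0.003]
force: [1.0, -0.8, 1.2]
grip_width: 0.749
grip_force: 0.0
```

```bash
python3 - <<'E'
from h import *
st(); save("wrist","w3"); m=camera_model("wrist")
print(np.round(crect(m,629,-46,40,3)),[(np.round(r["rect"]),r["score"]) for r in search_frame("wrist","reel_40_mid")])
# reels 55 and 85 as seen here: compare with estimates
for h,p in((55,(434.7,-80.9)),(85,(464.9,66.6))):
    print(h,np.round(proj(m,[[p[0],p[1],h]])),np.round(crect(m,*p,h)),[(np.round(r["rect"]),r["score"]) for r in search_frame("wrist",f"reel_{h}_mid")])
E
```

```text
6.85 [632.1 -48.3 148.5] [[-0.0, 1.0, -0.003], [1.0, 0.0, 0.013]] 0.749 0.0 [ 1.  -0.8  1.2]
[313. 238.  58.  66.] [(array([309., 235.,  59.,  66.]), 0.86)]
55 [[ 43. 296.]] [ 64. 284.  94.  74.] [(array([ 58., 278.,  95.,  71.]), 0.92)]
85 [[ 2. 63.]] [ 45.  68. 151.  90.] [(array([140., 204., 111.,  75.]), 0.72), (array([ 61.,  67., 122.,  91.]), 0.57)]
```

View pics/w3.png

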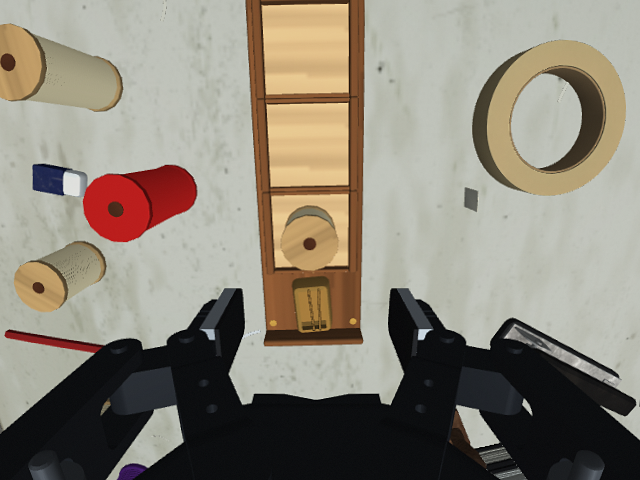

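The 40 reel stands centred in bay4 at (309,241), and the beeswax is clear below it. Next is the 55 reel at (435,-81).

Emit:
step_arm --commands "0.9 -3.3 -19.4 0 0 0 0;0.9 -3.3 -19.4 0 0 0 0;0.9 -3.3 -19.4 0 0 0 0;0.9 -3.3 -19.4 0 0 0 0;0.9 -3.3 -19.4 0 0 0 0;0.9 -3.3 -19.4 0 0 0 0;0.9 -3.3 -19.4 0 0 0 0;0.9 -3.3 -19.4 0 0 0 0;0.9 -3.3 -19.4 4 0 0 0;0.9 -3.3 -19.4 8 0 0 0;0.9 -3.3 -19.4 10.3 0 0 0;0.9 -3.3 -19.4 10.3 0 0 0;0.9 -3.3 -19.4 10.3 0 0 0;0 -3.3 -19.4 10.3 0 0 0;0 -3.3 -19.4 10.3 0 0 0;0 -3.3 -19.4 10.3 0 0 0;0 -3.3 -19.4 10.3 0 0 0;0 -3.3 -19.4 10.3 0 0 0;0 -3.3 -19.4 10.3 0 0 0;0 -3.3 -19.4 10.3 0 0 0"

```text
time_s: 8.72
eef_pos: [435.9, -81.0, 38.7]
ee_rot: [0.001, 0.707, 0.707, 0.0]
force: [-0.8, 0.7, 7.3]
grip_width: 0.455
grip_force: 39.6
```

Emit:
step_arm --commands "0 0 0 -4 0 0 0;0 0 0 -8 0 0 0;0 0 0 -11 0 0 0;0 10 19.2 -11 0 0 0;0 10 19.2 -11 0 0 0;0 10 19.2 -11 0 0 0;0 10 19.2 -11 0 0 0;0 10 19.2 -11 0 0 0;0 10 19.2 -11 0 0 0;0 10 19.2 -11 0 0 0;0 10 19.2 -11 0 0 0;0 10 19.2 -11 0 0 0"

```text
time_s: 9.72
eef_pos: [626.3, 18.8, 147.7]
ee_rot: [-0.0, 0.707, 0.707, -0.0]
force: [-0.4, 0.3, -0.2]
grip_width: 0.454
grip_force: 41.3
```

Emit:
step_arm --commands "0 0 0.1 4 0 0 0;0 0 0.1 7.5 0 0 0;0 0 0.1 9.5 0 0 0;0 0 .1 10.2 0 0 0;0 0 .1 10.6 0 0 0;0 0 .1 10.6 0 0 0;0 0 .1 10.6 0 0 0;0.75 0 .1 10.6 0 0 0;0.75 0 .1 10.6 0 0 0;0.75 0 .1 10.6 0 0 0;0.75 0 .1 10.6 0 0 0;0.75 0 .1 10.6 0 0 0;0.75 0 .1 8 0 0 0;0.75 0 .1 4 0 0 0;0.75 0 .1 0 0 0 0;0.75 0 .1 0 0 0 0"

```text
time_s: 11.05
eef_pos: [631.1, 18.9, 155.5]
ee_rot: [0.005, 0.707, 0.707, 0.004]
force: [0.8, 0.9, 0.6]
grip_width: 0.748
grip_force: 0.0
```

Emit:
step_arm --commands "0.9 -26.2 -19.7 0 0 0 0;0.9 -26.2 -19.7 0 0 0 0;0.9 -26.2 -19.7 0 0 0 0;0.9 -26.2 -19.7 0 0 0 0;0.9 -26.2 -19.7 0 0 0 0;0.9 -26.2 -19.7 0 0 0 0;0.9 -26.2 -19.7 0 0 0 0;0.9 -26.2 -19.7 0 0 0 0;0.9 -26.2 -19.7 0 0 0 0;0.9 -26.2 -19.7 0 0 0 0;0.9 -26.2 -19.7 0 0 0 0;0.9 -26.2 -19.7 0 0 0 0;0.9 -26.2 -19.7 0 0 0 0;0.9 -26.2 -19.7 0 0 0 0"

```text
time_s: 12.22
eef_pos: [431.6, -241.9, 147.2]
ee_rot: [-0.0, 0.707, 0.708, 0.0]
force: [0.0, -0.5, 0.6]
grip_width: 0.903
grip_force: 0.0
```

```bash
python3 - <<'E'
from h import *
st(); m=camera_model("wrist"); capture("wrist")
print(np.round(crect(m,431.5,-242.5,70)),[(np.round(r["rect"]),r["score"]) for r in search_frame("wrist","reel_70_mid")])
E
```

```text
12.22 [ 431.6 -241.9  147.2] [[-0.002, 1.0, 0.0], [1.0, 0.002, -0.0]] 0.903 0.0 [ 0.  -0.5  0.6]
[317. 249.  64.  81.] [(array([324., 350.,  59.,  94.]), 0.84), (array([311., 246.,  67.,  79.]), 0.68)]
```

Emit:
step_arm --commands "0.9 .1 -.2 4 0 0 0;0.9 .1 -.2 8 0 0 0;0.9 .1 -.2 10.2 0 0 0;0.9 .1 -.2 10.2 0 0 0;0.9 .1 -.2 10.2 0 0 0;0 .1 -.2 10.2 0 0 0;0 .1 -.2 10.2 0 0 0;0 .1 -.2 10.2 0 0 0;0 .1 -.2 10.2 0 0 0;0 .1 -.2 10.2 0 0 0;0 .1 -.2 10.2 0 0 0;0 .1 -.2 10.2 0 0 0;0 .1 -.2 6 0 0 0;0 .1 -.2 2 0 0 0;0 .1 -.2 -2 0 0 0;0 .1 -.2 -2 0 0 0;0 .1 -.2 -2 0 0 0"

```text
time_s: 13.73
eef_pos: [429.7, -242.2, 169.6]
ee_rot: [0.003, 0.707, 0.707, 0.0]
force: [-0.4, 0.2, -0.8]
grip_width: 0.461
grip_force: 41.4
```

Emit:
step_arm --commands "0 32.7 19.8 0 0 0 0;0 32.7 19.8 0 0 0 0;0 32.7 19.8 0 0 0 0;0 32.7 19.8 0 0 0 0;0 32.7 19.8 0 0 0 0;0 32.7 19.8 0 0 0 0;0 32.7 19.8 0 0 0 0;0 32.7 19.8 0 0 0 0;0 32.7 19.8 0 0 0 0;0 32.7 19.8 0 0 0 0;0 32.7 19.8 0 0 0 0;0 32.7 19.8 0 0 0 0;0 32.7 19.8 0 0 0 0;0 32.7 19.8 0 0 0 0;0 32.7 19.8 0 0 0 0"

```text
time_s: 14.98
eef_pos: [626.8, 84.1, 167.4]
ee_rot: [-0.0, 0.708, 0.707, -0.0]
force: [0.0, 0.4, -1.1]
grip_width: 0.456
grip_force: 41.4
```

```bash
python3 - <<'E'
from h import *
st(); save("side","s4")
E
```

```text
14.98 [626.8  84.1 167.4] [[0.002, 1.0, -0.0], [1.0, -0.002, -0.0]] 0.456 41.4 [ 0.   0.4 -1.1]
```

View pics/s4.png

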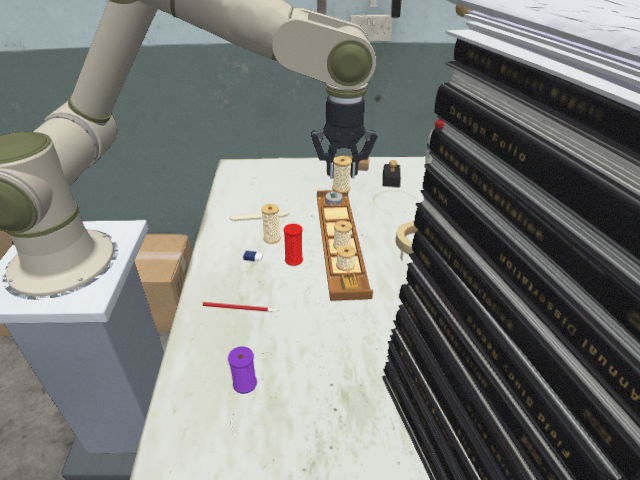

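Side view: reels 40 and 55 stand upright in bays 4 and 3 at (346,258) and (343,235), and the 70 hangs straight in the gripper at (342,175). Placing it.

Emit:
step_arm --commands "0 0.1 0 4 0 0 0;0 0.1 0 8 0 0 0;0 0.1 0 10.5 0 0 0;0 0.1 0 11.4 0 0 0;0 0.1 0 11.8 0 0 0;0 0.1 0 11.8 0 0 0;0 0.1 0 11.8 0 0 0;0.75 0.1 0 11.8 0 0 0;0.75 0.1 0 11.8 0 0 0;0.75 0.1 0 11.8 0 0 0;0.75 0.1 0 11.8 0 0 0;0.75 0.1 0 11.8 0 0 0;0.75 0.1 0 8 0 0 0;0.75 0.1 0 4 0 0 0;0.75 0.1 0 0 0 0 0;0.75 0.1 0 0 0 0 0"

```text
time_s: 16.37
eef_pos: [630.0, 86.3, 175.8]
ee_rot: [0.005, 0.707, 0.707, 0.005]
force: [1.7, -0.1, 1.0]
grip_width: 0.749
grip_force: 0.0
```

Emit:
step_arm --commands "0.9 -1.9 -16.2 0 0 0 0;0.9 -1.9 -16.2 0 0 0 0;0.9 -1.9 -16.2 0 0 0 0;0.9 -1.9 -16.2 0 0 0 0;0.9 -1.9 -16.2 0 0 0 0;0.9 -1.9 -16.2 0 0 0 0;0.9 -1.9 -16.2 0 0 0 0;0.9 -1.9 -16.2 0 0 0 0;0.9 -1.9 -16.2 0 0 0 0;0.9 -1.9 -16.2 0 0 0 0"

```text
time_s: 17.2
eef_pos: [465.7, 67.3, 167.1]
ee_rot: [0.0, 0.707, 0.707, 0.0]
force: [0.2, 0.5, 0.4]
grip_width: 0.901
grip_force: 0.0
```

```bash
python3 - <<'E'
from h import *
st(); m=camera_model("wrist"); save("wrist","w5")
print(np.round(crect(m,465,67.5,85)),[(np.round(r["rect"]),r["score"]) for r in search_frame("wrist","reel_85_mid")])
E
```

```text
17.2 [465.7  67.3 167.1] [[-0.0, 1.0, -0.0], [1.0, 0.0, 0.0]] 0.901 0.0 [0.2 0.5 0.4]
[316. 244.  63.  82.] [(array([384., 338.,  65.,  97.]), 0.89), (array([319., 245.,  64.,  79.]), 0.84)]
```

View pics/w5.png

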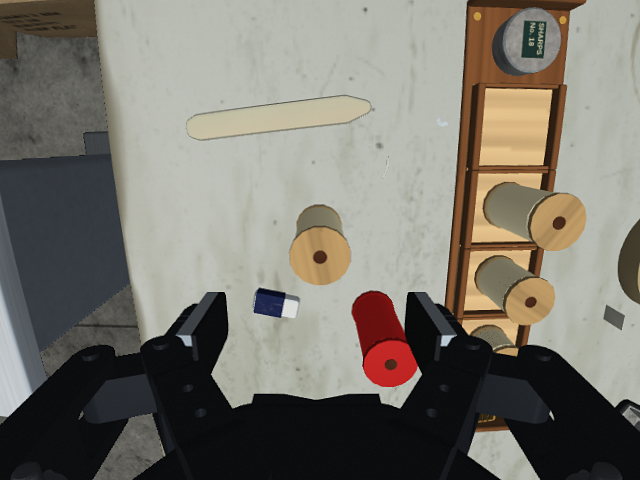

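The 85 reel's top is centred at (320,257), as predicted; the red decoy at (390,365) is clear of the fingers. Grasping.

Emit:
step_arm --commands "0.9 0 .1 4 0 0 0;0.9 0 .1 8 0 0 0;0.9 0 .1 11 0 0 0;0.9 0 .1 11.5 0 0 0;0.9 0 .1 11.5 0 0 0;0 0 .1 11.5 0 0 0;0 0 .1 11.5 0 0 0;0 0 .1 11.5 0 0 0;0 0 .1 11.5 0 0 0;0 0 .1 11.5 0 0 0;0 0 .1 11.5 0 0 0;0 0 .1 11.5 0 0 0;0 0 .1 7.5 0 0 0;0 0 .1 3.5 0 0 0;0 0 .1 -.5 0 0 0;0 0 .1 -.5 0 0 0"

```text
time_s: 18.63
eef_pos: [469.1, 67.2, 180.0]
ee_rot: [0.005, 0.707, 0.707, 0.004]
force: [0.3, -1.0, -0.7]
grip_width: 0.457
grip_force: 41.6
```

Emit:
step_arm --commands "0 8.4 15.9 0 0 0 0;0 8.4 15.9 0 0 0 0;0 8.4 15.9 0 0 0 0;0 8.4 15.9 0 0 0 0;0 8.4 15.9 0 0 0 0;0 8.4 15.9 0 0 0 0;0 8.4 15.9 0 0 0 0;0 8.4 15.9 0 0 0 0;0 8.4 15.9 0 0 0 0;0 8.4 15.9 0 0 0 0"

```text
time_s: 19.47
eef_pos: [624.6, 150.9, 172.8]
ee_rot: [0.0, 0.707, 0.707, 0.0]
force: [0.1, 0.5, -1.6]
grip_width: 0.458
grip_force: 41.7
```

Emit:
step_arm --commands "0 0 0 4 0 0 0;0 0 0 8 0 0 0;0 0 0 10.5 0 0 0;0 0 0 11.2 0 0 0;0 0 0 11.6 0 0 0;0 0 0 11.6 0 0 0;0 0 0 11.6 0 0 0;0.75 0 0 11.6 0 0 0;0.75 0 0 11.6 0 0 0;0.75 0 0 11.6 0 0 0;0.75 0 0 11.6 0 0 0;0.75 0 0 11.6 0 0 0;0.75 0 0 8 0 0 0;0.75 0 0 4 0 0 0;0.75 0 0 0 0 0 0;0.75 0 0 -4 0 0 0;0.75 0 -5 -8 0 0 0;0.75 0 -9 -8 0 0 0;0.75 0 -13 -8 0 0 0;0.75 0 -13 -8 0 0 0"

```text
time_s: 21.13
eef_pos: [491.2, 151.7, 253.1]
ee_rot: [-0.0, 0.707, 0.707, -0.0]
force: [0.4, 0.0, 1.4]
grip_width: 0.748
grip_force: 0.0
```

```bash
python3 - <<'E'
from h import *
st(); save("side","s6"); save("top","t6"); 
for c in("top","side"):
  m=camera_model(c)
  for h,b in((85,(625,151.7)),(70,(626.3,85.7)),(55,(627.6,19.7)),(40,(629,-46.3))):
    e=crect(m,*b,h,3); rs=[np.array(r["rect"]) for r in search_frame(c,f"reel_{h}_mid")]
    print(c,h,np.round(e),[np.round(r) for r in rs if np.linalg.norm(r[:2]-e[:2])<25])
E
```

```text
21.13 [491.2 151.7 253.1] [[-0.001, 1.0, 0.0], [1.0, 0.001, -0.0]] 0.748 0.0 [0.4 0.  1.4]
top 85 [238. 207.  25.  26.] []
top 70 [270. 208.  22.  25.] [array([270., 208.,  19.,  30.])]
top 55 [303. 209.  20.  23.] [array([302., 208.,  22.,  19.])]
top 40 [335. 210.  20.  22.] [array([334., 208.,  18.,  23.])]
side 85 [336. 201.  18.  38.] [array([337., 199.,  16.,  38.])]
side 70 [339. 219.  18.  34.] [array([341., 216.,  20.,  31.])]
side 55 [342. 238.  19.  31.] [array([342., 236.,  18.,  30.])]
side 40 [346. 260.  20.  27.] [array([345., 260.,  17.,  30.])]
```

View pics/s6.png

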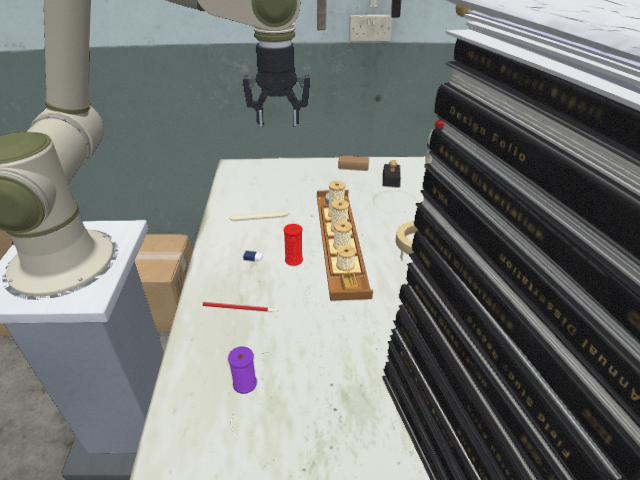

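View pics/t6.png

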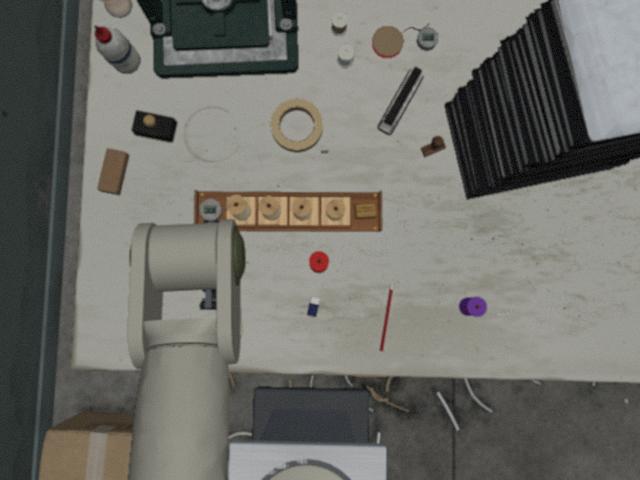

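Both views show all four reels upright and centred in their bays (top: 238, 270, 303 and 335 at row 208), tallest by the tin, and the arm clear. Handing in.

```bash
python3 -c "
from rig import *
print(finish_job())"
```

```text
the job is handed in; nothing more can be done
None
```

I put all four reels upright in the rack, shortest by the beeswax to tallest by the needle tin, and handed the job in at about 21 s; the final pictures show them centred, but no verdict came back.

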